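# Switch the tin feeder to blue tins

### The job

The next chocolates go into blue tins. On the white tin feeder, push the orange slide grip fully home against the end stop on the side where the feeder's own stack of blue tins stands, then stand the yellow-balled feed lever straight up, in line with its green mark. Let go of both, and leave the tins, the lids and the ribbon spool standing where they are on the feeder.

Things in the scene. Friction and masses are not known exactly. Their poses are not given: they have to be found in the camera images.
- feeder: White tin feeder fixed to the bench, a flat deck 210 (x) by 460 (y) by 50 mm high. Origin: centre of its underside; y runs along the slide track, x across it, away from the robot. The track is on top at x = -50 mm, centred on y = 0; beyond its ends are tin lanes at x = -50, y = +180 and -180 mm. Which colour stands in which lane, the feeder's place and its yaw (up to 0.25 rad) vary.
- order_slide (a joint): Position of the slide grip along the feeder's y axis, 0 to 0.12 m: 0 is the end stop at the -y end (grip at feeder y = -60 mm), 0.12 the end stop at the +y end (grip at feeder y = +60 mm). It starts somewhere in between, slides stiffly (about 2.5 N) and stays where it is left.
- slide_top (a point): Centre of the top face of the orange slide grip, a block 28 mm (feeder x) by 20 mm (feeder y) and 38 mm tall with a white line across its top, standing 3 mm above the deck, so its top is 91 mm above the bench. Small dark end stops 16 mm wide (feeder x) and 14 mm high stand beyond both ends of its travel.
- feed_lever (a joint): Angle of the feed lever, -0.8 to 0.8 rad: 0 is straight up, positive leans it towards the feeder's -y side, negative towards its +y side. It starts leaning towards the -y side, turns stiffly (0.14 N m, about 1.6 N at the ball) and stays where it is left.
- lever_ball (a point): Centre of the yellow ball, 28 mm in diameter, at the end of the feed lever, 90 mm from the hinge on a steel rod 10 mm thick. The lever swings in the feeder's y-z plane.
- lever_hinge (a point): Middle of the lever's hinge, on the feeder at x = 65 mm, y = 0, 72 mm above the bench; the hinge axis runs along the feeder's x axis. Its bracket is 50 by 50 mm and 20 mm high on the deck. Behind it (+x side, 19 to 23 mm from the hinge) stands a round grey plate, top 120 mm above the bench, with a green mark at its top, straight above the hinge.
- blue_tins: Loose stack of two closed blue tins with gold bands, 84 mm in diameter, 70 mm high, standing in one lane on the feeder's deck. Origin at the centre of its underside. It shows which end of the slide is wanted.
- red_tins: The same stack in red, standing in the other lane. Origin at the centre of its underside.
- lid_pile: Loose pile of three gold lids, 76 mm in diameter, 23 mm high, on the deck's far side near its +y end. Origin at the centre of its underside.
- ribbon_spool: Loose green ribbon spool, 64 mm in diameter, 36 mm high, on the deck's far side near its -y end. Origin at the centre of its underside.
Things that resemble listed ones, but are neither listed nor needed, are in the scene too. Leave any purple look-alike of the blue_tins alone.

How it is judged:
By the outcome, as a careful person would: the job done as asked, in the order asked, and still so for the second after the job is handed in, with the robot touching nothing.
It also fails if it takes over 45 s, if anything falls off the work surface, if the arm or the gripper's body presses on something with over 40 N, if the wrist force passes 120 N, or if a joint passes its speed limit or range.

### The arm

A 6-joint arm with a two-finger parallel gripper is mounted at the origin on the work surface. World frame = base frame: x ahead of the robot, y to its left, z up, the work surface at z = 0. Lengths are in mm, angles in rad, forces in N, time in s.
With the tool pointing down it reaches from about 350 to 775 mm from the base axis. Payload 7.3 kg.
Tool frame: the origin (TCP) lies at the centre of the arm's flange, where the gripper is bolted on; the fingertips stand 178 mm ahead of it and the grasp point (between the pads) lies 159 mm ahead of it; z points along the fingers, y is the line along which they close (so a half turn about z gives the same grasp; the last joint's range is limited). The gripper opens to 92 mm and grips with 3 to 60 N. Pads are 19 mm wide; open, the fingers measure 130 mm over their backs; the gripper's body (75 mm by 190 mm) begins 47 mm behind the grasp point.
Start: joints at [-1.432, 0.342, 1.524, -0, 1.275, -0.146], TCP at [147.527, -503.849, 404.741] pointing down, gripper open.
Joint ranges: [-2.53, 2.53], [-0.77, 2.02], [0.04, 2.7], [-1, 4.14], [0.28, 2.66], [-3.11, 3.11]. Speed limits (rad/s): [2.57, 2.57, 3.14, 3.14, 3.14, 3.14].

### API

Orientations are given as [roll, pitch, yaw] about the fixed x, y, z axes, in that order (R = Rz(yaw) Ry(pitch) Rx(roll)).
In Python, from plant import * gives the robot as it stands. The module is installed in compiled form; this text tells all that it offers.
- The arm moves only by the shell command python3 -m inch 'ROWS'. ROWS is JSON, a list of rows, each a list of 5 numbers: the shift along the tool's x, y, z in m, then the turn about the tool's z in rad, then the opening, from 0 (shut) to 1 (fully open). In form: [[tx, ty, tz, spin, claw], ...]. A call has 1 to 8 rows; each row is the pose to reach, as a shift and turn from the pose commanded when the call began, along the tool's axes at that moment; what a row does not reach only later rows make up. A row lasts 1/12 s, in which the tool goes at most 41.7 mm and 7.16 degrees, less where a joint would pass 70% of its speed; a pose out of reach is approached as far as the arm can. A call with a gripper value outside its range is refused whole. The fingers move at their own pace and stop on an object; the grip force is fixed at half the most. Time passes only in rows, so rows that repeat a pose let the fingers close. It gives the time, the measured TCP pose, the force, the opening and the grip force at its end, in the units of the state.
- get_obs(): the state, without advancing time (a new reading comes with each control period).
- capture(name): name is "scene" or "top"; returns a dict with "color" (384x512x3 uint8, red, green, blue), "intrinsics" (3x3 intrinsics, pixels), "pose" (4x4, takes a point from camera to world coordinates). Camera axes: x right, y down, z forward; pixel columns grow to the right and rows downward; lengths in mm; the calibration is good to about 2 mm. A picture is of the moment at which its call begins. There is no depth.
- close_job(): hands the job in; it is judged then, once.
Trained networks look in a picture, given as the dict that the camera call returned (one of the last four; its "shot" number tells which), for a name from the list of things; names that differ only in an ending like _2 or _b are one class to them, and where a whole thing is asked for, a point or a joint stands for the part that bears it (a point fixed in the world has none). Each returns a list of dicts, best first, with "conf" (0 to 1); they miss things now and then, are a little off and sometimes report something else, mostly with a low value. They report only what shows in the picture. A call takes as long as a camera call. They do not tell look-alikes from the thing itself.
- look_for(picture, target): "rect" ([centre column, centre row, width, height] in pixels, round what is visible of it).
- trace(picture, target): "pixels" (384x512 bool, what is visible of it) and "rect" ([centre column, centre row, width, height] in pixels, round what is visible of it).
- tip_of(picture, target): "centre" ([column, row] in pixels: a listed point, or the origin of a listed thing).
The state is a dict: "time": time; "joint_positions": joint angles; "dq": joint speeds; "tau": joint torques, N m; "tool_pos": TCP position; "tcp_rot": TCP orientation; "contact_force": force on the tool from outside, world axes, zero at the start; "moment": the same for the moment, N m; "grip_width": finger opening in mm; "finger_force": force on a finger pad.
Only numpy, scipy, OpenCV 4.12 (cv2) and the standard library are available. Lean on these libraries where they do the work, as an engineer would, in place of code of your own. Each camera call takes 0.05 s, during which the arm holds its last target. There are 200 camera calls.

## Working session

There is one attempt and no reset: what is moved stays moved. The work goes in short steps, Python scripts to look and compute and a shell command to move; the robot and the scene stay as the last step left them, time stands still between calls to the robot, and variables do not carry over. Pictures are saved under pics/ and viewed, at most 10 in all, crops included, and the job is handed in when it is done.

```bash
mkdir -p pics
cat > h.py <<'E'
from plant import *
import numpy as np, cv2
def ray(p,uv,z):
    K=np.array(p["intrinsics"]);T=np.array(p["pose"])
    d=T[:3,:3]@np.linalg.solve(K,[uv[0],uv[1],1]);o=T[:3,3]
    return o+d*(z-o[2])/d[2]
def save(p,n,box=None,s=1):
    c=p["color"][:,:,::-1]
    if box: c=c[box[1]:box[3],box[0]:box[2]]
    cv2.imwrite("pics/"+n,cv2.resize(c,None,fx=s,fy=s,interpolation=cv2.INTER_CUBIC))
E
python3 - <<'E'
from h import *
H=dict(slide_top=91,lever_ball=150,blue_tins=50,red_tins=50,lid_pile=50,ribbon_spool=50,lever_hinge=72,feeder=0)
ps=[]
for n in("scene","top"):
    p=capture(n);ps.append(p["color"][:,:,::-1])
    cv2.imwrite(f"pics/{n}0.png",p["color"][:,:,::-1])
    for t,z in H.items():
        for r in tip_of(p,t)[:3]: print(n,t,np.round(r["centre"]),round(r["conf"],2),np.round(ray(p,r["centre"],z),0))
o=get_obs();print(o)
E
```

```text
scene slide_top [244. 201.] 0.45 [506. -26.  91.]
scene lever_ball [272. 222.] 0.56 [610. -92. 150.]
scene lever_ball [291. 224.] 0.47 [643. -78. 150.]
scene blue_tins [120. 289.] 0.77 [ 398. -306.   50.]
scene blue_tins [196. 268.] 0.71 [ 496. -196.   50.]
scene red_tins [285. 163.] 0.68 [505. 168.  50.]
scene lid_pile [323. 181.] 0.8 [614. 155.  50.]
scene ribbon_spool [239. 293.] 0.86 [ 599. -199.   50.]
scene lever_hinge [291. 222.] 0.89 [613. -14.  72.]
scene lever_hinge [274. 220.] 0.59 [579. -27.  72.]
scene lever_hinge [247. 200.] 0.19 [498.  -5.  72.]
scene feeder [267. 234.] 0.63 [557. -16.  -0.]
top slide_top [274. 200.] 0.41 [503. -24.  91.]
top lever_ball [296. 162.] 0.52 [601. -82. 150.]
top blue_tins [360. 252.] 0.77 [ 355. -273.   50.]
top blue_tins [312. 249.] 0.75 [ 363. -133.   50.]
top red_tins [206. 199.] 0.57 [509. 176.  50.]
top lid_pile [212. 162.] 0.92 [616. 160.  50.]
top ribbon_spool [337. 168.] 0.94 [ 601. -208.   50.]
top lever_hinge [274. 164.] 0.9 [609. -23.  72.]
top feeder [270. 190.] 0.63 [543. -14.   0.]
{'time': 0.9, 'joint_positions': array([-1.43198627e+00,  3.41971095e-01,  1.52409471e+00,  6.54003419e-05,
        1.27541885e+00, -1.46001953e-01]), 'dq': array([-1.57244912e-03, -1.77438351e-03, -5.34965021e-04,  2.20079501e-03,
       -6.29137013e-05,  1.27608880e-03]), 'tau': array([-1.14315670e-03, -4.31124938e+01, -2.44479811e+01,  7.15073012e-02,
        4.81201883e-02,  1.29672733e-05]), 'tool_pos': array([ 147.54149517, -503.83928444,  404.75737134]), 'tcp_rot': array([ 3.14147670e+00, -4.61924975e-05,  2.84792979e-01]), 'contact_force': array([ 0.44566732,  0.04298645, -0.46614063]), 'moment': array([0.00481415, 0.00957798, 0.00981615]), 'finger_force': 0.0, 'grip_width': 92.04664665845648}
```

View pics/scene0.png

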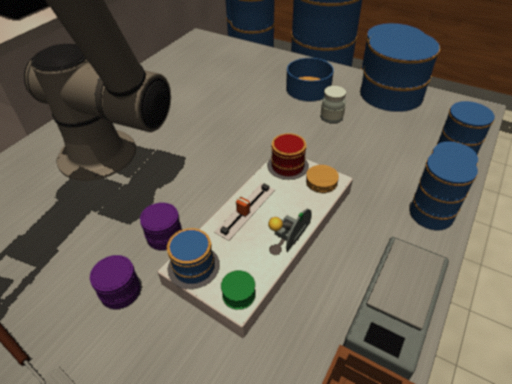

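View pics/top0.png

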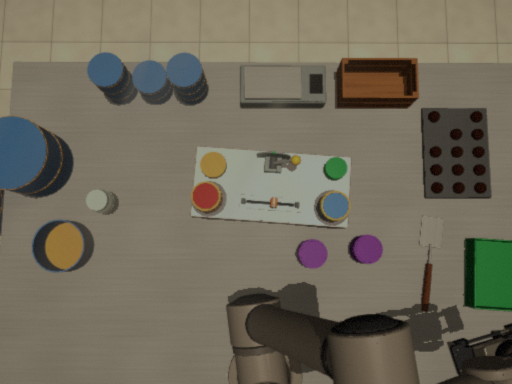

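Candidates for blue_tins in the top view are:
- the gold-banded blue stack on the deck at (335,206)
- purple look-alikes at (312,253) and (367,249)
- blue drums at (108,70), (150,77), (185,70) and (20,155)

I choose (335,206), which stands on the feeder in its right-hand (-y) lane. Red stands at (206,197), the orange grip at (274,202) and the yellow ball at (296,160).

Run:
```python
from h import *
from scipy.optimize import least_squares
P=[]
for n in("top","scene"):
    p=capture(n)
    hsv=cv2.cvtColor(p["color"],cv2.COLOR_RGB2HSV)
    if n=="top":
        save(p,"crop1.png",(180,130,370,270),4)
    m=trace(p,"feeder")
    if m:
        px=m[0]["pixels"].astype(np.uint8); print(n,m[0]["conf"],px.sum())
        # deck rectangle
        ys,xs=np.nonzero(px)
        q=np.array([ray(p,(x,y),50)[:2] for x,y in zip(xs,ys)],np.float32)
        (c,s,a)=cv2.minAreaRect(q);print(n,"rect",c,s,a)
    for t,z in dict(slide_top=91,ribbon_spool=86,lid_pile=73).items():
        for r in trace(p,t)[:1]: print(n,t,r["conf"],r["rect"],ray(p,r["rect"][:2],z).round())
    for nm,lo,hi in(("orange",(5,150,80),(14,255,255)),("yellow",(20,150,100),(32,255,255))):
        b=cv2.inRange(hsv,lo,hi)
        k,_,st,ce=cv2.connectedComponentsWithStats(b)
        for i in range(1,k):
            if st[i,4]>15 and 180<ce[i][0]<370 and 130<ce[i][1]<270: print(n,nm,st[i],ce[i].round(1),ray(p,ce[i],85 if nm=="orange" else 140).round())
```

```text
top slide_top 0.4 [274.9, 200.4, 7.0, 11.9] [501. -25.  91.]
top ribbon_spool 0.74 [337.2, 169.9, 22.9, 23.2] [ 590. -203.   86.]
top lid_pile 0.56 [214.7, 162.6, 26.8, 28.8] [612. 149.  73.]
top orange [193 183  26  26  78] [205.7 195.5] [514. 172.  85.]
top yellow [201 153  24  24 421] [212.5 164.3] [594. 147. 140.]
top yellow [291 156   9   9  59] [295.2 159.8] [608. -79. 140.]
top yellow [198 208  10   3  16] [203.1 209.1] [471. 171. 140.]
scene 0.89 13490
scene rect (559.086181640625, -27.647186279296875) (473.1487121582031, 220.79356384277344) 85.81646728515625
scene ribbon_spool 0.59 [238.0, 288.9, 34.4, 41.4] [ 606. -211.   86.]
scene lid_pile 0.82 [323.2, 178.8, 37.6, 25.1] [619. 139.  73.]
scene orange [273 134  32  24 138] [289.5 145.7] [502. 196.  85.]
scene orange [237 200  11   8  51] [241.6 203.6] [501. -29.  85.]
scene yellow [269 218  14  12 130] [275.1 223.4] [612. -84. 140.]
```

View pics/crop1.png

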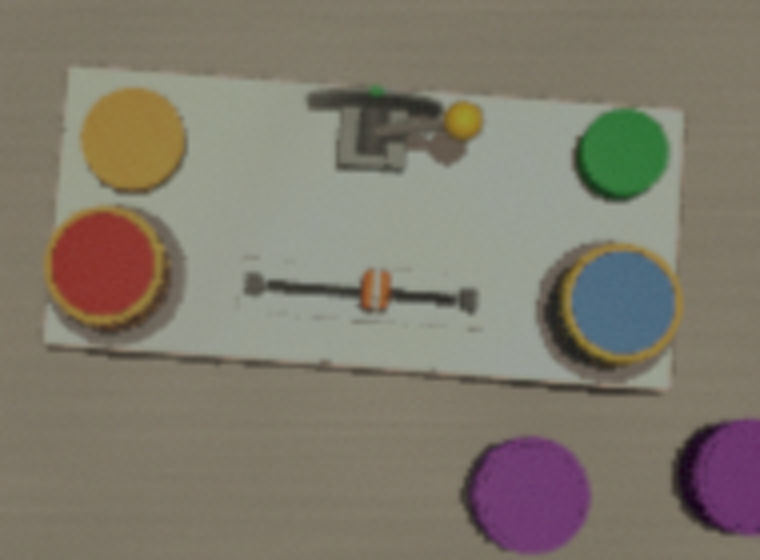

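The crop shows the blue gold-banded stack on the deck at the right end, with the purple tins off the deck at (312,253) and (367,249). The grip sits between its stops at (243.5,201) and (297,205), and the lever leans right.

```bash
cat >> h.py <<'E'
def f2w(F,p):
    x,y,a=F;c,s=np.cos(a),np.sin(a);return np.array([x+c*p[0]-s*p[1],y+s*p[0]+c*p[1]])
def w2f(F,p):
    x,y,a=F;c,s=np.cos(a),np.sin(a);d=np.array(p[:2])-[x,y];return np.array([c*d[0]+s*d[1],-s*d[0]+c*d[1]])
E
python3 - <<'E'
from h import *
from scipy.optimize import least_squares
p=capture("top")
C=lambda u,v:(180+(u+.5)/4-.5,130+(v+.5)/4-.5)
obs=[((105,230),C(69,67),50),((105,-230),C(683,108),50),((-105,-230),C(668,385),50),((-105,230),C(46,345),50)]
W=[(f,ray(p,c,z)[:2]) for f,c,z in obs]
r=least_squares(lambda F:np.concatenate([f2w(F,f)-w for f,w in W]),[557,-16,0])
F=r.x;print(F,r.fun.round(1))
for n,c,z in(("slide",C(376,290),91),("stop+",C(254,284),62),("stop-",C(468,299),62),("spool",C(623,152),86),("lid",C(133,139),73),("blue",C(626,303),120),("red",C(105,266),120),("mark",C(376,90),119),("ball",C(464,120),130),("ball",C(464,120),140)):
    w=ray(p,c,z);print(n,w.round(),w2f(F,w).round(1))
s=capture("scene")
# project check with scene
def pj(P,X):
    T=np.array(P["pose"]);x=T[:3,:3].T@(np.array(X)-T[:3,3]);u=np.array(P["intrinsics"])@x;return (u[:2]/u[2]).round(1)
for f in obs: print("scene corner",pj(s,[*f2w(F,f[0]),50]))
for th in(.3,.5,.7,.8):
    X=[*f2w(F,(65,-90*np.sin(th))),72+90*np.cos(th)];print(th,pj(p,X),pj(s,X))
for y in(-20,-10,0,10): X=[*f2w(F,(-50,y)),91];print(y,pj(p,X),pj(s,X))
save(s,"crop2.png",(150,130,360,340),2.8)
E
```

```text
[ 5.47748375e+02 -1.52485086e+01 -6.16507767e-02] [ 1.9  2.6  2.3 -2.2 -3.  -3.8 -1.2  3.4]
slide [496. -22.  91.] [-51.5  -9.6]
stop+ [503.  66.  62.] [-50.1  78.2]
stop- [492. -89.  62.] [-50.6 -76.9]
spool [ 596. -198.   86.] [  59.9 -179.7]
lid [607. 154.  73.] [ 48.3 172.7]
blue [ 485. -193.  120.] [ -51.9 -181.4]
red [509. 167. 120.] [-50.3 179.1]
mark [634. -21. 119.] [86. -0.]
ball [610. -81. 130.] [ 66.6 -62. ]
ball [608. -80. 140.] [ 64.5 -61.3]
scene corner [352.3 175.3]
scene corner [242.3 325.3]
scene corner [155.5 270. ]
scene corner [278.1 145.6]
0.3 [283.3 157.3] [284.4 203.8]
0.5 [289.3 158.2] [279.7 211.7]
0.7 [294.4 159.3] [275.5 220.2]
0.8 [296.7 159.9] [273.6 224.5]
-20 [277.3 201.8] [239.  201.7]
-10 [273.8 201.6] [241.7 198.8]
0 [270.3 201.4] [244.3 196. ]
10 [266.8 201.1] [247.  193.3]
```

View pics/crop2.png

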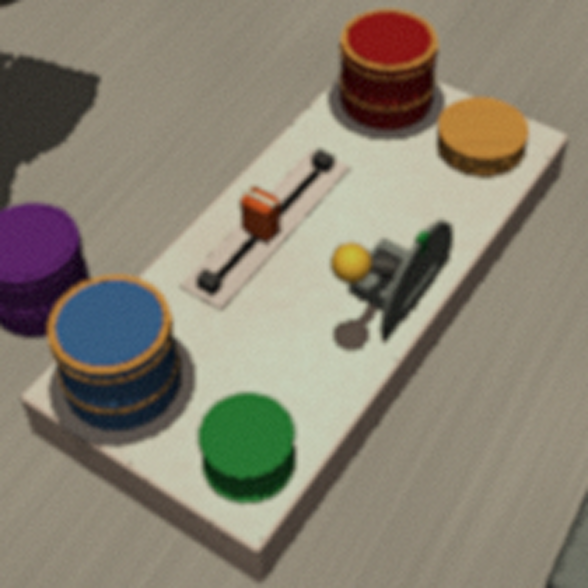

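The fit agrees with both pictures: feeder at (547.7,-15.2), yaw -0.062, grip at y ≈ -10, ball at y ≈ -61. In the crop the blue stack at (110,350) stands in the -y lane, so the slide goes to -y. First I move above the +y side of the grip with the claw shut.

```bash
python3 -m inch '[[0.485,-0.402,0,0.3465,0],[0.485,-0.402,0,0.3465,0],[0.485,-0.402,0,0.3465,0],[0.485,-0.402,0,0.3465,0],[0.485,-0.402,0,0.3465,0],[0.485,-0.402,0,0.3465,0],[0.485,-0.402,0,0.3465,0],[0.485,-0.402,0,0.3465,0]]'
cat > d.py <<'E'
import sys
from h import *
F=(547.75,-15.25,-.0617)
o=get_obs();T=np.array(o["tool_pos"]);y=o["tcp_rot"][2]
print("feeder xy",w2f(F,T).round(1),"tip z",round(T[2]-178,1),"yaw",round(y,4),"F",np.round(o["contact_force"],1),"w",round(o["grip_width"],1),"t",o["time"])
if len(sys.argv)>1:
    fx,fy,tz=map(float,sys.argv[1:]);d=f2w(F,(fx,fy))-T[:2]
    c,s=np.cos(y),np.sin(y);print("shift",np.round([c*d[0]+s*d[1],s*d[0]-c*d[1],T[2]-178-tz,],1)/1000,"spin",round(y-F[2],4))
E
python3 d.py -50 30 226
```

```text
time: 2.17
tool_pos: [334.0, -226.7, 405.0]
tcp_rot: [3.141, -0.001, -0.062]
contact_force: [1.0, 0.0, 0.4]
grip_width: 43.1
finger_force: 0.0
feeder xy [-200.3 -224.2] tip z 227.0 yaw -0.0622 F [1.  0.  0.4] w 43.1 t 2.1667
shift [ 0.1502 -0.2543  0.001 ] spin -0.0005
```

```bash
python3 -m inch '[[0.15,-0.254,0,0,0],[0.15,-0.254,0,0,0],[0.15,-0.254,0,0,0],[0.15,-0.254,0,0,0],[0.15,-0.254,0,0,0],[0.15,-0.254,0,0,0],[0.15,-0.254,0,0,0],[0.15,-0.254,0,0,0]]'
python3 d.py -50 30 74
```

```text
time: 2.83
tool_pos: [501.2, 20.6, 404.6]
tcp_rot: [-3.14, -0.002, -0.057]
contact_force: [-1.1, 0.6, -0.4]
grip_width: 0.3
finger_force: 0.0
feeder xy [-48.7  32.9] tip z 226.6 yaw -0.0568 F [-1.1  0.6 -0.4] w 0.3 t 2.8333
shift [-0.0013  0.0029  0.1526] spin 0.0049
```

```bash
python3 -m inch '[[0,0,0.15,0,0],[0,0,0.15,0,0],[0,0,0.15,0,0],[0,0,0.15,0,0],[0,0,0.15,0,0],[0,0,0.15,0,0]]' | tail -3
python3 d.py -50 -31 74
python3 - <<'E'
from h import *
p=capture("scene");save(p,"crop3.png",(150,100,360,310),2.8)
E
```

```text
contact_force: [-0.2, 0.1, 0.7]
grip_width: 0.8
finger_force: 0.0
feeder xy [-50.7  27.7] tip z 76.3 yaw -0.0618 F [-0.2  0.1  0.7] w 0.8 t 3.3333
shift [0.0007 0.0587 0.0023] spin -0.0001
```

View pics/crop3.png

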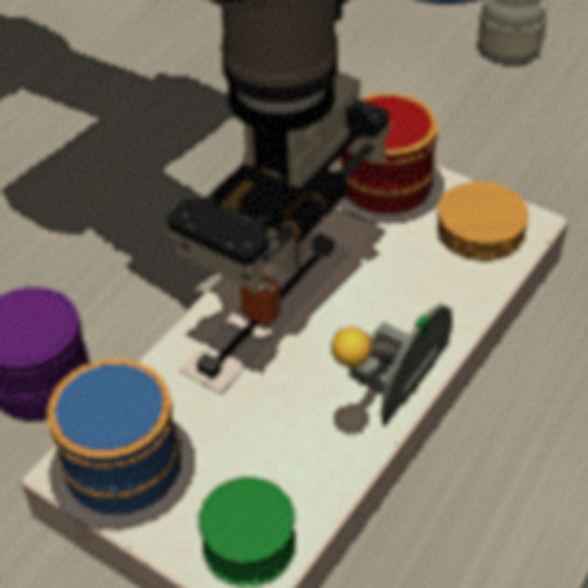

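The closed fingers stand just on the +y side of the grip, at about (275,265) in the crop, clear of everything else. Next I push towards -y.

```bash
python3 -m inch '[[0,0.015,0.002,0,0],[0,0.03,0.002,0,0],[0,0.04,0.002,0,0],[0,0.05,0.002,0,0],[0,0.052,0.002,0,0],[0,0.052,0.002,0,0]]' | tail -3
python3 d.py -50 -31 74
```

```text
contact_force: [-0.6, -0.6, 0.5]
grip_width: 0.3
finger_force: 0.0
feeder xy [-50.4 -24.8] tip z 75.8 yaw -0.0628 F [-0.6 -0.6  0.5] w 0.3 t 3.8833
shift [0.0004 0.0062 0.0018] spin -0.0011
```

```bash
python3 -m inch '[[0,0.003,0,0,0],[0,0.005,0,0,0],[0,0.007,0,0,0],[0,0.008,0,0,0]]' | tail -3
python3 d.py -50 -31 74; python3 -m inch '[[0,0.002,0,0,0],[0,0.003,0,0,0],[0,0.004,0,0,0]]' | tail -3
python3 d.py -50 -31 74
python3 - <<'E'
from h import *
p=capture("scene");save(p,"crop4.png",(150,100,360,310),2.8)
E
```

```text
contact_force: [0.5, 2.7, 1.8]
grip_width: 0.1
finger_force: 1.3
feeder xy [-50.7 -32. ] tip z 74.7 yaw -0.0614 F [0.5 2.7 1.8] w 0.1 t 4.2167
shift [ 0.0007 -0.001   0.0007] spin 0.0003
contact_force: [2.5, 17.3, 6.2]
grip_width: 0.1
finger_force: 9.1
feeder xy [-50.7 -34.6] tip z 74.8 yaw -0.0626 F [ 2.5 17.3  6.2] w 0.1 t 4.4667
shift [ 0.0007 -0.0036  0.0008] spin -0.0009
```

View pics/crop4.png

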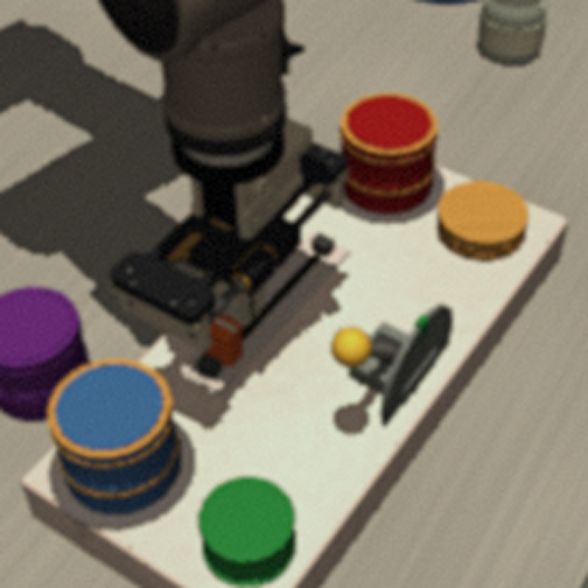

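The grip at (225,340) sits against the -y stop and the force rose to 17 N, so it is home. Now I back off, rise and go over the lever with the claw open.

```bash
python3 -m inch '[[0,-0.015,0,0,0],[0,-0.015,-0.03,0,0],[0,-0.015,-0.07,0,0],[0,-0.015,-0.11,0,1],[0.03,0,-0.125,0,1],[0.07,0.006,-0.125,0,1],[0.1155,0.006,-0.125,0,1],[0.1155,0.006,-0.125,0,1]]' | tail -3
python3 -m inch '[[0,0,0,0,1],[0,0,0,0,1],[0,0,0,0,1],[0,0,0,0,1]]' | tail -2
python3 d.py 65 -42 130
python3 - <<'E'
from h import *
s=capture("scene")
for r in tip_of(s,"lever_ball")[:2]:print(r)
E
```

```text
contact_force: [-2.2, -0.7, -1.4]
grip_width: 29.3
finger_force: 0.0
grip_width: 55.8
finger_force: 0.0
feeder xy [ 63.7 -42. ] tip z 200.1 yaw -0.0616 F [-0.   0.2 -0.4] w 55.8 t 5.5167
shift [0.0013 0.     0.0701] spin 0.0001
{'centre': [274.5, 221.0], 'conf': 0.67}
```

```bash
python3 -m inch '[[0.001,0,0,0,1],[0.001,0,0,0,1],[0.001,0,0,0,1],[0.001,0,0,0,1],[0.001,0,0,0,1],[0.001,0,0.03,0,1],[0.001,0,0.07,0,1],[0.001,0,0.07,0,1]]' | tail -3
python3 d.py 65 0 130
python3 - <<'E'
from h import *
p=capture("scene");save(p,"crop5.png",(150,100,360,310),2.8)
E
```

```text
contact_force: [-1.5, 1.3, -1.7]
grip_width: 91.9
finger_force: 0.0
feeder xy [ 63.7 -41.8] tip z 122.8 yaw -0.0618 F [-1.5  1.3 -1.7] w 91.9 t 6.2833
shift [ 0.0013 -0.0418 -0.0072] spin -0.0001
```

View pics/crop5.png

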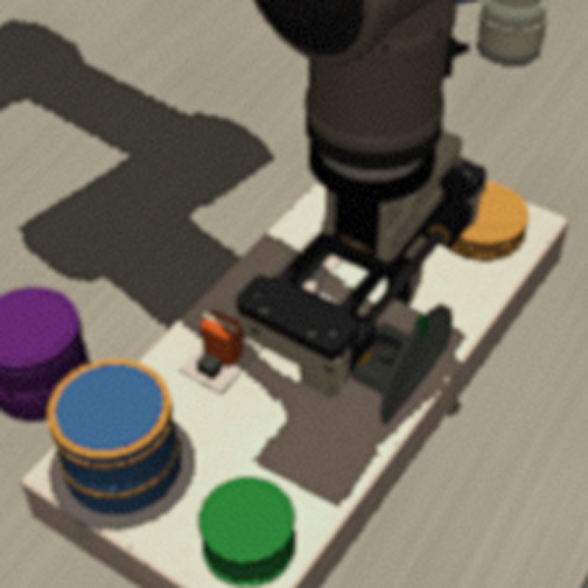

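The fingers straddle the ball, the grip is still at its stop, and nothing else is touched. Now I bring the claw to y = 0 and close it to centre the ball.

```bash
python3 -m inch '[[0,-0.01,-0.003,0,1],[0,-0.02,-0.006,0,1],[0,-0.03,-0.01,0,1],[0,-0.038,-0.014,0,1],[0,-0.042,-0.015,0,1],[0,-0.042,-0.015,0,1],[0,-0.042,-0.015,0,0.6],[0,-0.042,-0.015,0,0.5]]' | tail -3
python3 d.py 65 0 140
```

```text
contact_force: [0.1, -2.7, 1.9]
grip_width: 82.9
finger_force: 1.3
feeder xy [65.8 -0.2] tip z 144.9 yaw -0.0615 F [ 0.1 -2.7  1.9] w 82.9 t 7.0
shift [-0.0008 -0.0002  0.0049] spin 0.0002
```

```bash
python3 -m inch '[[0,0,0.002,0,0.4],[0,0,0.002,0,0.35],[0,0,0.002,0,0.3],[0,0,0.002,0,0.28],[0,0,0.002,0,0.28],[0,0,0.002,0,0.28],[0,0,0.002,0,0.28],[0,0,0.002,0,0.28]]' | tail -3
python3 d.py 65 0 140;python3 -m inch '[[0,0,0,0,0.28],[0,0,0,0,0.28],[0,0,0,0,0.28],[0,0,0,0,0.28]]' | tail -3
python3 d.py 65 0 140
```

```text
contact_force: [-0.7, -2.2, 1.0]
grip_width: 29.6
finger_force: 0.9
feeder xy [65.8 -0. ] tip z 142.7 yaw -0.0617 F [-0.7 -2.2  1. ] w 29.6 t 7.6667
shift [-0.0008 -0.      0.0027] spin -0.0
contact_force: [-1.2, -1.6, 1.2]
grip_width: 26.6
finger_force: 30.0
feeder xy [65.8 -0. ] tip z 142.7 yaw -0.0616 F [-1.2 -1.6  1.2] w 26.6 t 8.0
shift [-0.0008 -0.      0.0027] spin 0.0001
```

```bash
python3 -m inch '[[0,0,0,0,1],[0,0,0,0,1],[0,0,0,0,1],[0,0,0,0,1],[0,0,0,0,1],[0,0,-0.03,0,1],[0,0,-0.07,0,1],[0,0,-0.11,0,1]]' | tail -3
python3 -m inch '[[-0.04,0,-0.04,0,1],[-0.08,0.02,-0.04,0,1],[-0.12,0.06,-0.04,0,1],[-0.16,0.1,-0.04,0,1],[-0.2,0.14,-0.04,0,1],[-0.22,0.18,-0.04,0,1],[-0.22,0.21,-0.04,0,1],[-0.22,0.21,-0.04,0,1]]' | tail -3
python3 d.py
python3 - <<'E'
from h import *
F=(547.75,-15.25,-.0617)
ims=[]
for n,b in(("scene",(150,120,360,330)),("top",(180,90,370,280))):
    p=capture(n);c=p["color"][b[1]:b[3],b[0]:b[2],::-1];ims.append(cv2.resize(c,(400,400),interpolation=cv2.INTER_CUBIC))
    for t,z in(("lever_ball",162),("slide_top",91),("blue_tins",50),("red_tins",50)):
        for r in tip_of(p,t)[:1]:print(n,t,np.round(r["centre"],1),r["conf"],w2f(F,ray(p,r["centre"],z)).round())
    h=cv2.cvtColor(p["color"],cv2.COLOR_RGB2HSV);m=cv2.inRange(h,(20,150,90),(32,255,255));m[:, :255]=0;m[:,310:]=0;m[:140]=0;m[240:]=0
    ys,xs=np.nonzero(m)
    if len(xs):print(n,"yellow",len(xs),xs.mean(),ys.mean(),w2f(F,ray(p,(xs.mean(),ys.mean()),162)).round(1))
cv2.imwrite("pics/end.png",np.hstack(ims))
E
```

```text
contact_force: [1.2, -0.1, 0.4]
grip_width: 75.3
finger_force: 0.0
contact_force: [1.1, -2.3, -0.5]
grip_width: 91.9
finger_force: 0.0
feeder xy [-155.3 -209.6] tip z 293.3 yaw -0.0608 F [ 1.1 -2.3 -0.5] w 91.9 t 9.3333
scene lever_ball [289.9 195.6] 0.53 [65. -6.]
scene slide_top [231.2 216.3] 0.61 [-39. -63.]
scene blue_tins [194.4 266.7] 0.83 [ -45. -182.]
scene red_tins [287.1 163.2] 0.9 [-50. 183.]
scene yellow 119 292.3109243697479 194.96638655462183 [67.7 -1.6]
top lever_ball [272.5 157.6] 0.55 [61.  3.]
top slide_top [290.9 201. ] 0.65 [-45. -58.]
top blue_tins [310.7 252.1] 0.86 [-185. -126.]
top red_tins [210.5 196.4] 0.93 [-43. 175.]
top yellow 68 273.3235294117647 156.2941176470588 [65.2  0.6]
```

View pics/end.png

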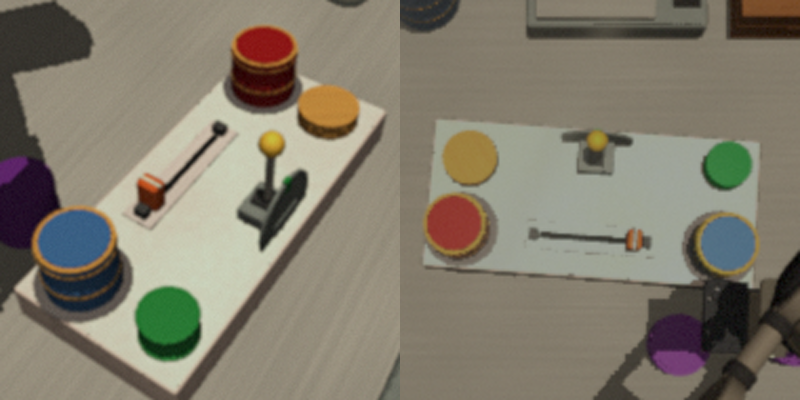

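The end picture shows the grip against the -y stop at (150,190) on the left, beside the blue tins. The lever stands upright with its ball at y ≈ 0, and the tins, lids and spool have not moved.

```bash
python3 -c "
from plant import *
print(close_job())"
```

```text
the job is handed in; nothing more can be done
None
```

The job is handed in: the slide grip is home against the end stop on the blue-tin (-y) side, the lever stands straight up at its green mark, both are released, and the tins, lids and spool stand where they were.

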